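# Feed the undrilled flat bar under the bench punch

### The job

Two aluminium flat bars lie in the lanes of the bench punch. Push the one that has no holes yet along its lane, under the punch's bridge, until its front end rests against the end stop; leave the bar that is already holed where it lies.

Things in the scene. Friction and masses are not known exactly. Their poses are not given: they have to be found in the camera images.
- punch: Twin-lane bench punch, fixed; base 196 (x) x 320 (y) x 10 mm. Origin: centre of its underside, on the bench; z up; bars are pushed along its +y. Two lanes along y, centred at x = -45 and +45 mm, 68 mm wide between rails 6 mm high; lane floor at z = 10 mm; open at y = -160 mm. A steel end stop, 22 mm high over the floor, crosses both lanes, its face at y = +145 mm.
- bridge (a point): Middle of the underside of the grey bridge across both lanes, axes as the punch's; at punch x = 0, y = 105, z = 30 mm, so 20 mm over the lane floor. Bridge: 40 mm deep along y (85 to 125), top at z = 62 mm; on it over each lane a round head, 38 mm across, top at z = 127 mm, with a hand lever slanting away to +y (z up to 146 mm, y out to 240 mm).
- blank: The bar to push: plain aluminium flat bar without holes, 60 (x) by 140 (y) by 12 mm thick, 0.2 to 0.4 kg, loose, flat in either lane, wholly in front of the bridge, its y along the lane (towards the stop) within 2 degrees. Origin: centre of its underside. Slides with less than 5 N.
- drilled: The bar to leave alone: same flat bar, 60 by 140 by 12 mm, but with two round 30 mm through holes, 40 mm either side of its middle. Lies in the other lane. Origin: centre of its underside; axes as for the plain bar.
Things that resemble listed ones, but are neither listed nor needed, are in the scene too. Leave any green look-alike of the blank alone.

How it is judged:
By the outcome, as a careful person would: the job done as asked, in the order asked, and still so for the second after the job is handed in, with the robot touching nothing.
It also fails if it takes over 32 s, if anything falls off the work surface, if the arm or the gripper's body presses on something with over 40 N, if the wrist force passes 120 N, or if a joint passes its speed limit or range.

### The arm

A 6-joint arm with a two-finger parallel gripper is mounted at the origin on the work surface. World frame = base frame: x ahead of the robot, y to its left, z up, the work surface at z = 0. Lengths are in m, angles in rad, forces in N, time in s.
With the tool pointing down it reaches from about 0.375 to 0.9 m from the base axis. Payload 3.1 kg.
Tool frame: the origin (TCP) lies on the mounting face of the last link; the fingertips stand 173 mm ahead of it and the grasp point (between the pads) lies 155 mm ahead of it; z points along the fingers, y is the direction in which the jaws open and shut (so a half turn about z gives the same grasp; the last joint's range is limited). The gripper opens to 85 mm and grips with 20 to 120 N. Pads are 22 mm wide; open, the fingers measure 114 mm over their backs; the gripper's body (76 mm by 85 mm) begins 54 mm behind the grasp point. The pads swing forward as they close: fully open they stand 13 mm farther back than shut.
Start: joints at [1.167, 0.527, 1.433, -0, 1.181, -0.178], TCP at [0.139, 0.609, 0.405] pointing down, gripper open.
Joint ranges: [-3.08, 3.08], [-0.75, 2.2], [0.22, 2.44], [-1.43, 4.57], [0, 2.65], [-2.85, 2.85]. Speed limits (rad/s): [2.79, 2.79, 3.14, 3.14, 3.14, 3.14].

### API

Orientations are given as a unit quaternion [w, x, y, z].
In Python, from rig import * gives the robot as it stands.
- The arm moves only by the shell command python3 -m creep 'ROWS'. ROWS is JSON, a list of rows, each an object with "xyz": the shift along the tool's x, y, z in mm, a list of three; "rotation": the turn, a rotation vector about the tool's x, y, z in degrees, a list of three; "grip": the opening, from -1 (shut) to 1 (fully open). In form: [{"xyz": [dx, dy, dz], "rotation": [ax, ay, az], "grip": grip}, ...]. A call has exactly 5 rows; each row shifts and turns the commanded pose from where the row before left it, along the tool's axes as they then stand; what a row does not reach is not made up. A row lasts 1/8 s, in which the tool goes at most 62.5 mm and 10.7 degrees, less where a joint would pass 70% of its speed; a pose out of reach is approached as far as the arm can. A call is refused whole if a number of a shift passes 62.5 or a number of a turn 10.7, either way. A call with a gripper value outside its range is refused whole. The fingers move at their own pace and stop on an object; the grip force is fixed at half the most. Time passes only in rows, so rows that do not move let the fingers close, or fill a call up. It gives the time, the measured TCP pose, the force and the opening at its end, in the units of the state.
- sense(): the state, without advancing time (a new reading comes with each control period).
- read_camera(name): name is "scene" or "top" or "wrist"; returns a dict with "frame" (480x640x3 uint8, red, green, blue), "fx", "fy", "cx", "cy" (pixels), "rvec" (rotation vector, rad) and "tvec" (3), from world to camera coordinates, as OpenCV has them. Camera axes: x right, y down, z forward; pixel columns grow to the right and rows downward; lengths in m; the calibration is good to about 2 mm. A picture is of the moment at which its call begins. There is no depth.
- hand_in(): hands the job in, once; it reports no verdict.
The state is a dict: "clock": time; "qpos": joint angles; "qvel": joint speeds; "joint_torque": joint torques, N m; "position": TCP position; "tcp_rot": TCP orientation; "contact_force": force on the tool from outside, world axes, zero at the start; "ft_torque": the same for the moment, N m; "finger_gap": finger opening in m.
Only numpy, scipy, OpenCV 4.12 (cv2) and the standard library are available. Lean on these libraries where they do the work, as an engineer would, in place of code of your own. Each camera call takes 0.05 s, during which the arm holds its last target.

## Working session

There is one attempt and no reset: what is moved stays moved. The work goes in short steps, Python scripts to look and compute and a shell command to move; the robot and the scene stay as the last step left them, time stands still between calls to the robot, and variables do not carry over. Pictures are saved under pics/ and viewed, and the job is handed in when it is done.

```bash
mkdir -p pics; ls; python3 - <<'E'
from rig import *
import cv2
for n in("scene","top","wrist"):
    c=read_camera(n); cv2.imwrite(f"pics/{n}0.png",c["frame"][:,:,::-1]); print(n,c["fx"],c["cx"],c["cy"],c["rvec"],c["tvec"])
print(sense())
E
```

```text
pics
scene 472.32387566036215 318.2928761645131 232.70709681402224 [ 2.25872558  0.56879453 -0.27025261] [-0.60597891 -0.13636412  1.02188977]
top 595.9066722603297 319.12511139193265 235.13380626279678 [ 2.15846055 -2.19650562  0.06720936] [0.08711915 0.63729465 1.04459359]
wrist 365.64818052839223 325.0640782058351 238.9677104041055 [-2.28934408 -1.82455903 -0.23697133] [-0.6229337  -0.0331875   0.37917548]
{'clock': 0.15, 'qpos': array([ 1.16748414e+00,  5.28226531e-01,  1.43360628e+00, -7.69079690e-06,
        1.18141332e+00, -1.78495835e-01]), 'qvel': array([-0.00150725, -0.00314741, -0.00236334,  0.00148582,  0.00061382,
       -0.0014452 ]), 'joint_torque': array([ 4.23459887e-04, -4.42743194e+01, -1.78276831e+01, -2.07854268e-04,
        5.62813584e-03,  9.09034213e-06]), 'position': array([0.13919269, 0.60902926, 0.40397477]), 'tcp_rot': array([-2.33716725e-04,  1.12170111e-01,  9.93688675e-01, -7.93022592e-04]), 'contact_force': array([-0.02253743,  0.78760077,  0.74333307]), 'ft_torque': array([-0.00824968,  0.00836085,  0.04740961]), 'finger_gap': 0.08509613596526572}
```

View pics/scene0.png

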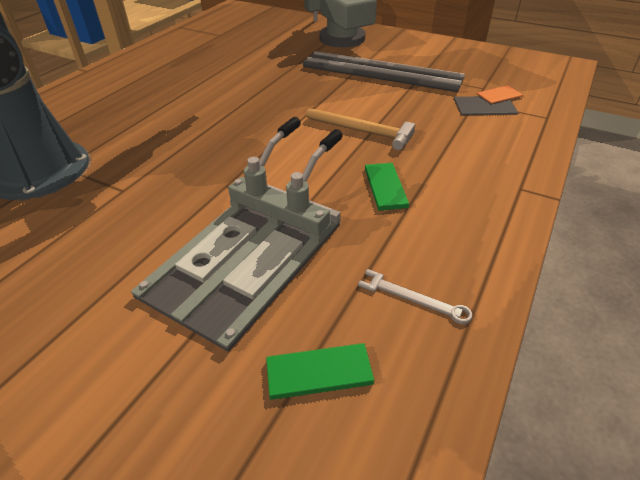

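View pics/top0.png

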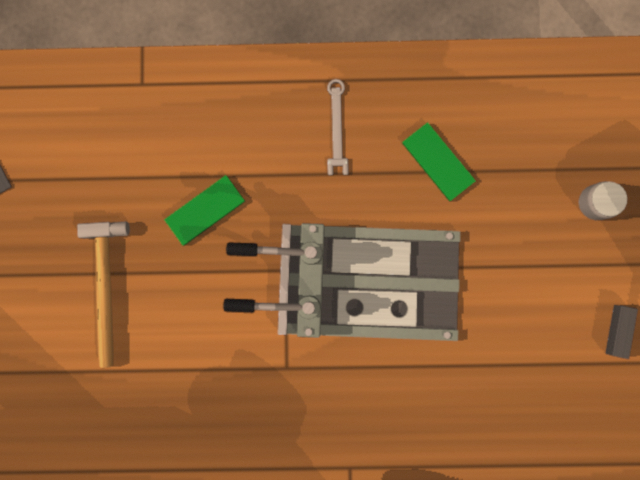

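View pics/wrist0.png

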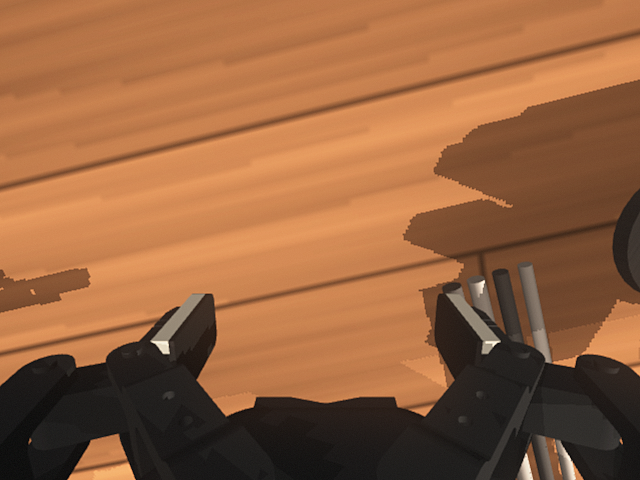

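The scene picture shows the punch with its bridge at about (285,205). The top picture shows two light bars in the lanes: one plain at about (371,257), one with two holes at about (377,308). The green bars at (205,210) and (440,162) are look-alikes and off the punch. The plain bar fits "blank". I'll confirm it in a crop and measure.

```bash
cat > h.py <<'E'
import numpy as np, cv2
from rig import *
def ray(c,uv,z):
    R=cv2.Rodrigues(np.array(c["rvec"]))[0]; t=np.array(c["tvec"])
    o=-R.T@t; uv=np.atleast_2d(uv).astype(float)
    d=np.c_[(uv[:,0]-c["cx"])/c["fx"],(uv[:,1]-c["cy"])/c["fy"],np.ones(len(uv))]@R
    return o+d*((z-o[2])/d[:,2])[:,None]
E
python3 - <<'E'
from h import *
c=read_camera("top"); f=c["frame"]
cv2.imwrite("pics/crop1.png",cv2.resize(f[215:350,270:470],None,fx=4,fy=4,interpolation=cv2.INTER_CUBIC)[:,:,::-1])
hsv=cv2.cvtColor(f,cv2.COLOR_RGB2HSV)
for p in [(345,245),(405,265),(440,255),(440,284),(300,284),(370,257),(345,320)]: print(p,f[p[1],p[0]],hsv[p[1],p[0]])
print(ray(c,[(320,240)],0))
E
```

```text
(345, 245) [138 126 111] [ 17  50 138]
(405, 265) [211 191 166] [ 17  54 211]
(440, 255) [93 82 74] [13 52 93]
(440, 284) [140 133 111] [ 23  53 140]
(300, 284) [128 123 104] [ 24  48 128]
(370, 257) [142 130 113] [ 18  52 142]
(345, 320) [143 130 113] [ 17  53 143]
[[0.63154857 0.07480766 0.        ]]
```

View pics/crop1.png

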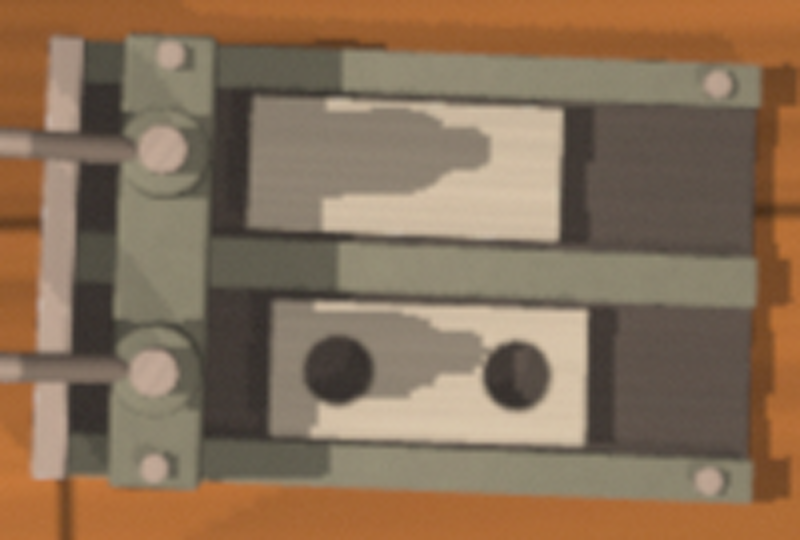

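The crop shows the plain, unholed bar in the upper lane (crop (250..564, 97..241)). The holed one, in the lower lane, stays put. The blank is the upper one.

```bash
python3 - <<'E'
from h import *
np.set_printoptions(precision=4,suppress=True)
c=read_camera("top")
q=lambda l:np.array(l)/4+[270-.4,215-.4]
B=ray(c,q([(250,97),(564,107),(560,241),(247,229)]),.022); print("bar",B, B.mean(0))
D=ray(c,q([(271,300),(588,310),(584,445),(269,435)]),.022); print("drilled",D.mean(0))
P=ray(c,q([(762,66),(752,500)]),.016); print("open end",P,P.mean(0),np.linalg.norm(P[0]-P[1]))
S=ray(c,q([(84,40),(65,478)]),.032); print("stop face",S,S.mean(0))
H=ray(c,q([(217,38),(201,487)]),.062);print("bridge front top",H,H.mean(0))
K=ray(c,q([(162,150),(154,374)]),.127);print("heads",K)
d=S.mean(0)-P.mean(0);d[2]=0;print(np.linalg.norm(d),np.degrees(np.arctan2(d[1],d[0])))
ac=P[0]-P[1];print(np.degrees(np.arctan2(ac[1],ac[0])))
e=(B[0]+B[3]-B[1]-B[2])/2;print("bar dir",np.degrees(np.arctan2(e[1],e[0])),np.linalg.norm(e))
print("bar rear mid",(B[1]+B[2])/2,"front",(B[0]+B[3])/2)
s=sense();print(s["position"],s["tcp_rot"],s["clock"])
from scipy.spatial.transform import Rotation as R
print(R.from_quat(s["tcp_rot"],scalar_first=True).as_matrix())
E
```

```text
bar [[ 0.6318  0.0528  0.022 ]
 [ 0.6248 -0.0877  0.022 ]
 [ 0.5649 -0.0843  0.022 ]
 [ 0.5726  0.0553  0.022 ]] [ 0.5985 -0.016   0.022 ]
drilled [ 0.5076 -0.024   0.022 ]
open end [[ 0.6421 -0.1782  0.016 ]
 [ 0.4486 -0.1671  0.016 ]] [ 0.5453 -0.1726  0.016 ] 0.19377158110864806
stop face [[0.6579 0.1264 0.032 ]
 [0.4646 0.1374 0.032 ]] [0.5612 0.1319 0.032 ]
bridge front top [[0.6549 0.067  0.062 ]
 [0.4625 0.0772 0.062 ]] [0.5587 0.0721 0.062 ]
heads [[0.6038 0.0898 0.127 ]
 [0.5139 0.0945 0.127 ]]
0.30494797297261333 87.01233678293791
-3.2843585550428154
bar dir 86.9867288651523 0.14023142920960907
bar rear mid [ 0.5948 -0.086   0.022 ] front [0.6022 0.054  0.022 ]
[0.1392 0.6091 0.4042] [-0.0002  0.1122  0.9937 -0.0005] 0.25
[[-0.9748  0.2229 -0.0004]
 [ 0.2229  0.9748 -0.001 ]
 [ 0.0002 -0.0011 -1.    ]]
```

```bash
python3 -m creep '[{"xyz":[-20,-10,0],"rotation":[0,0,-9.9],"grip":-1},{"xyz":[-45,-30,0],"rotation":[0,0,0],"grip":-1},{"xyz":[-45,-30,0],"rotation":[0,0,0],"grip":-1},{"xyz":[-45,-30,0],"rotation":[0,0,0],"grip":-1},{"xyz":[-45,-30,0],"rotation":[0,0,0],"grip":-1}]'
```

```text
clock: 0.88
position: [0.3312, 0.4647, 0.4047]
tcp_rot: [0.0, 0.026, 1.0, 0.0]
contact_force: [0.4, -0.6, -0.4]
finger_gap: -0.0001
```

```bash
python3 -m creep '[{"xyz":[-30,-53,0],"rotation":[0,0,0],"grip":-1},{"xyz":[-30,-53,0],"rotation":[0,0,0],"grip":-1},{"xyz":[-30,-53,0],"rotation":[0,0,0],"grip":-1},{"xyz":[-30,-53,0],"rotation":[0,0,0],"grip":-1},{"xyz":[-30,-53,0],"rotation":[0,0,0],"grip":-1}]'
python3 -m creep '[{"xyz":[-27,-53,0],"rotation":[0,0,0],"grip":-1},{"xyz":[-27,-53,0],"rotation":[0,0,0],"grip":-1},{"xyz":[-27,-53,0],"rotation":[0,0,0],"grip":-1},{"xyz":[-27,-53,0],"rotation":[0,0,0],"grip":-1},{"xyz":[-27,-53,0],"rotation":[0,0,0],"grip":-1}]'
```

```text
clock: 1.5
position: [0.4667, 0.1916, 0.4049]
tcp_rot: [0.0, 0.026, 1.0, 0.0]
contact_force: [0.7, 0.7, 0.4]
finger_gap: 0.0004
clock: 2.12
position: [0.5877, -0.0802, 0.4047]
tcp_rot: [0.0, 0.026, 1.0, 0.0]
contact_force: [0.3, 0.7, 0.0]
finger_gap: -0.0001
```

```bash
python3 -m creep '[{"xyz":[-4,-40,0],"rotation":[0,0,0],"grip":-1},{"xyz":[0,0,50],"rotation":[0,0,0],"grip":-1},{"xyz":[0,0,50],"rotation":[0,0,0],"grip":-1},{"xyz":[0,0,40],"rotation":[0,0,0],"grip":-1},{"xyz":[0,0,0],"rotation":[0,0,0],"grip":-1}]'
python3 - <<'E'
from h import *
for n in("scene","wrist"):
    c=read_camera(n); cv2.imwrite(f"pics/{n}1.png",c["frame"][:,:,::-1])
print(sense()["position"],sense()["tcp_rot"])
E
```

```text
clock: 2.75
position: [0.5877, -0.118, 0.2616]
tcp_rot: [-0.004, 0.026, 1.0, 0.001]
contact_force: [0.7, -0.9, 0.6]
finger_gap: 0.0001
[ 0.58952196 -0.11854199  0.26536452] [ 3.91446060e-04  2.59737930e-02  9.99662537e-01 -1.44483776e-04]
```

View pics/wrist1.png

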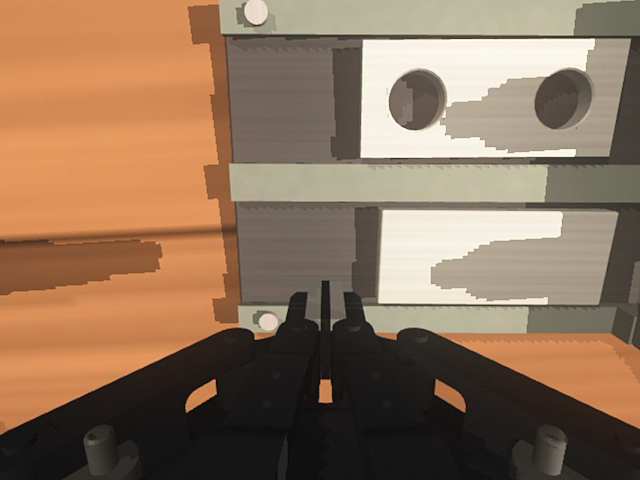

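View pics/scene1.png

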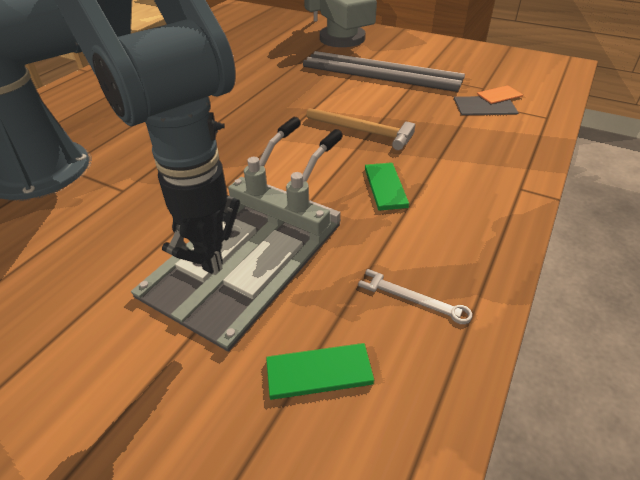

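The wrist picture shows the shut fingers at (325,330), behind the plain bar's rear edge (x ≈ 380) and in the lane. The scene picture agrees. I'll back off a little and go down.

```bash
python3 -m creep '[{"xyz":[-3,-8,20],"rotation":[0,0,0],"grip":-1},{"xyz":[0,0,20],"rotation":[0,0,0],"grip":-1},{"xyz":[0,0,20],"rotation":[0,0,0],"grip":-1},{"xyz":[0,0,12],"rotation":[0,0,0],"grip":-1},{"xyz":[0,0,0],"rotation":[0,0,0],"grip":-1}]'
python3 - <<'E'
from h import *
for n in("top","wrist"):
    c=read_camera(n); cv2.imwrite(f"pics/{n}2.png",c["frame"][:,:,::-1])
s=sense();print(s["position"],s["tcp_rot"],s["contact_force"])
E
```

```text
clock: 3.48
position: [0.5914, -0.1265, 0.1917]
tcp_rot: [-0.001, 0.026, 1.0, 0.0]
contact_force: [0.7, -0.1, -0.3]
finger_gap: -0.0
[ 0.59186111 -0.12661693  0.19289698] [ 2.82680273e-04  2.59554509e-02  9.99663053e-01 -1.18915024e-04] [0.38940086 0.70209084 0.27707384]
```

View pics/wrist2.png

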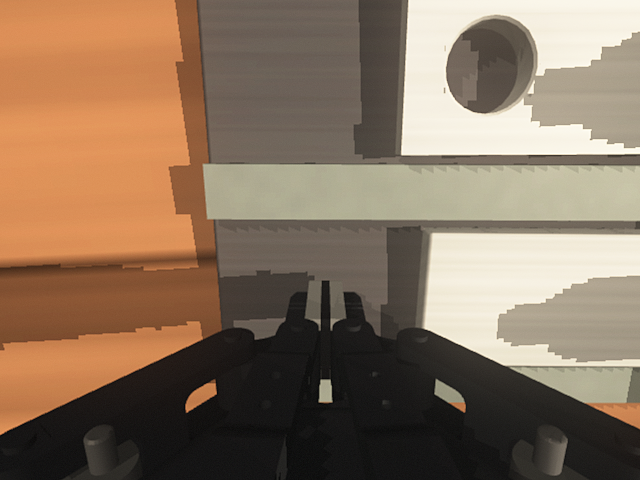

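The wrist view shows the fingers in the blank's lane, about 60 px behind its rear edge (column 425). I'll go 5 mm lower, then start forward.

```bash
python3 -m creep '[{"xyz":[0,0,5],"rotation":[0,0,0],"grip":-1},{"xyz":[0,5,0],"rotation":[0,0,0],"grip":-1},{"xyz":[0,6,0],"rotation":[0,0,0],"grip":-1},{"xyz":[0,6,0],"rotation":[0,0,0],"grip":-1},{"xyz":[0,3,0],"rotation":[0,0,0],"grip":-1}]'
python3 -m creep '[{"xyz":[0,3,0],"rotation":[0,0,0],"grip":-1},{"xyz":[0,3,0],"rotation":[0,0,0],"grip":-1},{"xyz":[0,3,0],"rotation":[0,0,0],"grip":-1},{"xyz":[0,3,0],"rotation":[0,0,0],"grip":-1},{"xyz":[0,3,0],"rotation":[0,0,0],"grip":-1}]'
python3 - <<'E'
from h import *
for n in("wrist","scene"):
    c=read_camera(n); cv2.imwrite(f"pics/{n}3.png",c["frame"][:,:,::-1])
s=sense();print(s["position"],s["tcp_rot"],s["contact_force"])
E
```

```text
clock: 4.2
position: [0.5927, -0.1059, 0.1878]
tcp_rot: [0.0, 0.026, 1.0, 0.0]
contact_force: [-0.2, -0.8, -0.3]
finger_gap: -0.0003
clock: 4.82
position: [0.5935, -0.0917, 0.1877]
tcp_rot: [0.0, 0.026, 1.0, -0.0]
contact_force: [-0.4, -2.3, 0.6]
finger_gap: -0.0001
[ 0.59349832 -0.09141065  0.18771457] [8.22843087e-05 2.59689745e-02 9.99662746e-01 1.02185257e-05] [-0.20087055 -0.95740579  0.88821817]
```

View pics/wrist3.png

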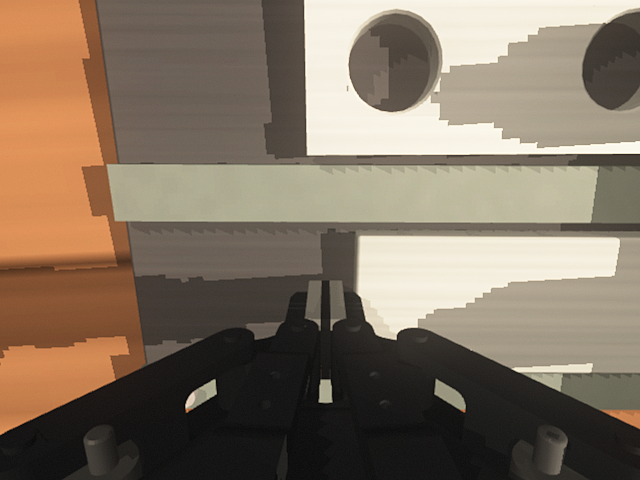

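The fingers now reach the blank's rear edge (column 357), with about 2 N of contact. Next I'll push.

```bash
python3 -m creep '[{"xyz":[0,5,0],"rotation":[0,0,0],"grip":-1},{"xyz":[0,6,0],"rotation":[0,0,0],"grip":-1},{"xyz":[0,6,0],"rotation":[0,0,0],"grip":-1},{"xyz":[0,6,0],"rotation":[0,0,0],"grip":-1},{"xyz":[0,6,0],"rotation":[0,0,0],"grip":-1}]'
python3 -m creep '[{"xyz":[0,6,0],"rotation":[0,0,0],"grip":-1},{"xyz":[0,6,0],"rotation":[0,0,0],"grip":-1},{"xyz":[0,6,0],"rotation":[0,0,0],"grip":-1},{"xyz":[0,5,0],"rotation":[0,0,0],"grip":-1},{"xyz":[0,4,0],"rotation":[0,0,0],"grip":-1}]'
python3 - <<'E'
from h import *
for n in("wrist","top"):
    c=read_camera(n); cv2.imwrite(f"pics/{n}4.png",c["frame"][:,:,::-1])
f=c["frame"];cv2.imwrite("pics/crop4.png",cv2.resize(f[215:350,270:470],None,fx=4,fy=4,interpolation=cv2.INTER_CUBIC)[:,:,::-1])
s=sense();print(s["position"],s["tcp_rot"],s["contact_force"])
E
```

```text
clock: 5.55
position: [0.5949, -0.0621, 0.1877]
tcp_rot: [-0.0, 0.026, 1.0, 0.0]
contact_force: [0.4, -1.8, -0.1]
finger_gap: -0.0001
clock: 6.18
position: [0.5964, -0.0353, 0.1877]
tcp_rot: [0.0, 0.026, 1.0, -0.0]
contact_force: [0.1, -2.7, -0.5]
finger_gap: 0.0002
[ 0.59632858 -0.03506975  0.18770385] [-5.52679543e-05  2.59302626e-02  9.99663723e-01  2.44100750e-04] [-0.18218901 -0.08241167  0.0953948 ]
```

View pics/wrist4.png

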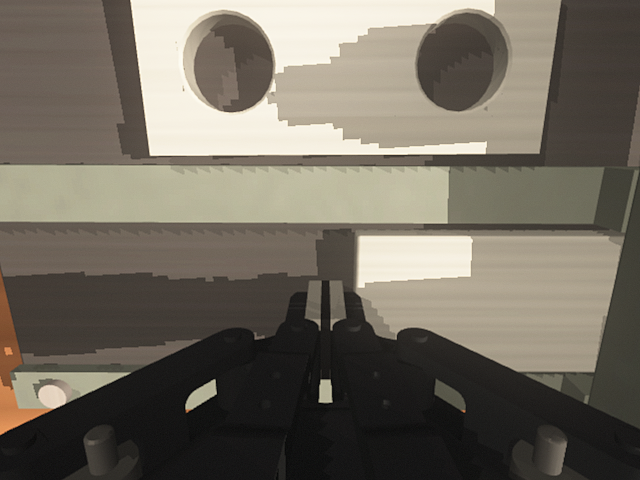

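View pics/crop4.png

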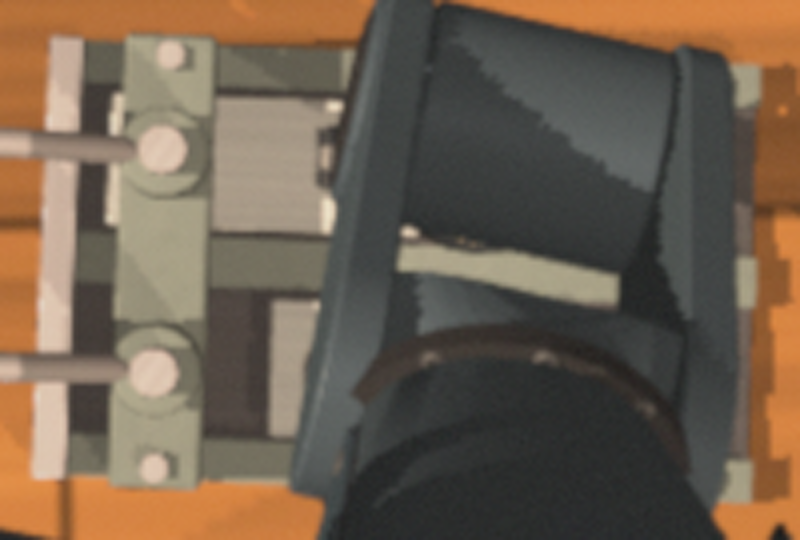

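The crop shows the blank's front end past the bridge at column ≈110, with the stop face at ≈80. I'll work out the remaining gap.

```bash
python3 - <<'E'
from h import *
c=read_camera("top")
q=lambda l:np.array(l)/4+[270-.4,215-.4]
F=ray(c,q([(112,93),(106,224)]),.022);S=ray(c,q([(84,40),(65,478)]),.032)
u=np.array([.0523,.9986,0]);n=np.array([.9986,-.0523,0])
print(F@u,S@u,F@n, sense()["position"]@u)
E
```

```text
[0.14780272 0.14825419] [0.16067157 0.16150959] [0.62779176 0.56897114] -0.003976986126806931
```

```bash
python3 -m creep '[{"xyz":[0,3,0],"rotation":[0,0,0],"grip":-1},{"xyz":[0,3,0],"rotation":[0,0,0],"grip":-1},{"xyz":[0,2,0],"rotation":[0,0,0],"grip":-1},{"xyz":[0,1,0],"rotation":[0,0,0],"grip":-1},{"xyz":[0,1,0],"rotation":[0,0,0],"grip":-1}]'
python3 -m creep '[{"xyz":[0,1,0],"rotation":[0,0,0],"grip":-1},{"xyz":[0,0.5,0],"rotation":[0,0,0],"grip":-1},{"xyz":[0,0.5,0],"rotation":[0,0,0],"grip":-1},{"xyz":[0,0.5,0],"rotation":[0,0,0],"grip":-1},{"xyz":[0,0,0],"rotation":[0,0,0],"grip":-1}]'
```

```text
clock: 6.95
position: [0.5969, -0.0257, 0.1877]
tcp_rot: [-0.0, 0.026, 1.0, -0.0]
contact_force: [0.0, -2.3, -0.4]
finger_gap: 0.0
clock: 7.58
position: [0.597, -0.0231, 0.1877]
tcp_rot: [-0.0, 0.026, 1.0, 0.0]
contact_force: [-0.6, -1.0, -0.6]
finger_gap: -0.0002
```

```bash
python3 -m creep '[{"xyz":[0,0.5,0],"rotation":[0,0,0],"grip":-1},{"xyz":[0,0.5,0],"rotation":[0,0,0],"grip":-1},{"xyz":[0,0.5,0],"rotation":[0,0,0],"grip":-1},{"xyz":[0,0.5,0],"rotation":[0,0,0],"grip":-1},{"xyz":[0,0.5,0],"rotation":[0,0,0],"grip":-1}]'
```

```text
clock: 8.2
position: [0.5971, -0.0213, 0.1877]
tcp_rot: [-0.0, 0.026, 1.0, -0.001]
contact_force: [-1.0, -6.0, -1.1]
finger_gap: -0.0003
```

```bash
python3 -m creep '[{"xyz":[0,0.5,0],"rotation":[0,0,0],"grip":-1},{"xyz":[0,0.5,0],"rotation":[0,0,0],"grip":-1},{"xyz":[0,0.5,0],"rotation":[0,0,0],"grip":-1},{"xyz":[0,0,0],"rotation":[0,0,0],"grip":-1},{"xyz":[0,0,0],"rotation":[0,0,0],"grip":-1}]'
python3 - <<'E'
from h import *
c=read_camera("top");f=c["frame"];cv2.imwrite("pics/crop5.png",cv2.resize(f[215:350,270:470],None,fx=4,fy=4,interpolation=cv2.INTER_CUBIC)[:,:,::-1])
s=sense();print(s["position"],s["contact_force"])
E
```

```text
clock: 8.82
position: [0.5971, -0.0208, 0.1877]
tcp_rot: [-0.0, 0.025, 1.0, -0.001]
contact_force: [-1.2, -9.5, -1.5]
finger_gap: 0.0
[ 0.59710117 -0.02082738  0.18768503] [-1.78274877 -8.90691404 -0.52467306]
```

View pics/crop5.png

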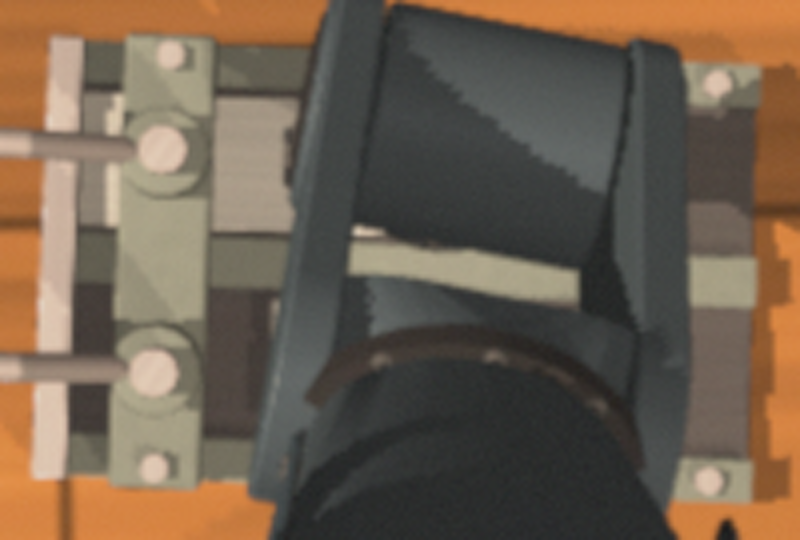

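The blank's front end now meets the stop face (column ≈80), and a steady 9 N shows it is seated. I'll back straight off, rise, and verify.

```bash
python3 -m creep '[{"xyz":[0,-2,0],"rotation":[0,0,0],"grip":-1},{"xyz":[0,-10,0],"rotation":[0,0,0],"grip":-1},{"xyz":[0,-15,0],"rotation":[0,0,0],"grip":-1},{"xyz":[0,-15,0],"rotation":[0,0,0],"grip":-1},{"xyz":[0,0,0],"rotation":[0,0,0],"grip":-1}]'
python3 -m creep '[{"xyz":[0,0,30],"rotation":[0,0,0],"grip":-1},{"xyz":[0,0,0],"rotation":[0,0,0],"grip":-1},{"xyz":[0,0,0],"rotation":[0,0,0],"grip":-1},{"xyz":[0,0,0],"rotation":[0,0,0],"grip":-1},{"xyz":[0,0,0],"rotation":[0,0,0],"grip":-1}]' --help 2>&1 | head -0; python3 - <<'E'
from h import *
s=sense();print(s["position"],s["contact_force"],s["clock"])
E
```

```text
clock: 9.5
position: [0.5951, -0.0627, 0.1878]
tcp_rot: [0.0, 0.027, 1.0, -0.0]
contact_force: [0.1, 0.8, 0.3]
finger_gap: 0.0003
[ 0.59514836 -0.06270865  0.18775573] [0.07337922 0.76014051 0.33899984] 9.5
```

That second line was a slip of mine: +z is down, and I left a stray option on it. It did not run, as the clock and pose are unchanged. Going up with −z now.

```bash
python3 -m creep '[{"xyz":[0,0,-30],"rotation":[0,0,0],"grip":-1},{"xyz":[0,0,-45],"rotation":[0,0,0],"grip":-1},{"xyz":[0,0,-50],"rotation":[0,0,0],"grip":-1},{"xyz":[0,-20,-50],"rotation":[0,0,0],"grip":-1},{"xyz":[0,-50,0],"rotation":[0,0,0],"grip":-1}]'
python3 -m creep '[{"xyz":[0,-50,0],"rotation":[0,0,0],"grip":-1},{"xyz":[0,-50,0],"rotation":[0,0,0],"grip":-1},{"xyz":[0,-50,0],"rotation":[0,0,0],"grip":-1},{"xyz":[0,-30,0],"rotation":[0,0,0],"grip":-1},{"xyz":[0,0,0],"rotation":[0,0,0],"grip":-1}]'
python3 - <<'E'
from h import *
c=read_camera("top");f=c["frame"];cv2.imwrite("pics/crop6.png",cv2.resize(f[215:350,270:470],None,fx=4,fy=4,interpolation=cv2.INTER_CUBIC)[:,:,::-1])
c=read_camera("scene");f=c["frame"];cv2.imwrite("pics/scene6.png",cv2.resize(f[120:350,120:400],None,fx=2.6,fy=2.6)[:,:,::-1])
E
```

```text
clock: 10.12
position: [0.5926, -0.13, 0.3678]
tcp_rot: [0.005, 0.024, 1.0, -0.001]
contact_force: [0.1, -0.3, -0.6]
finger_gap: 0.0002
clock: 10.75
position: [0.5815, -0.3131, 0.3624]
tcp_rot: [0.0, 0.028, 1.0, -0.0]
contact_force: [-0.1, 0.1, -0.2]
finger_gap: 0.0001
```

View pics/crop6.png

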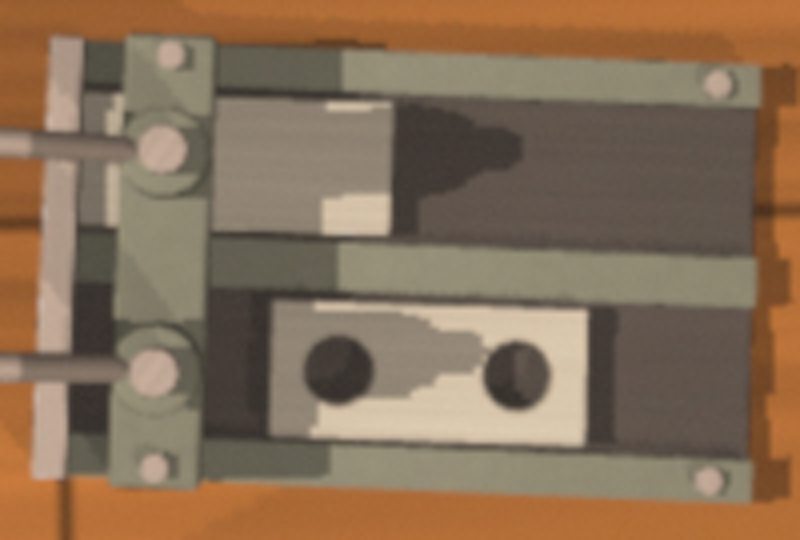

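View pics/scene6.png

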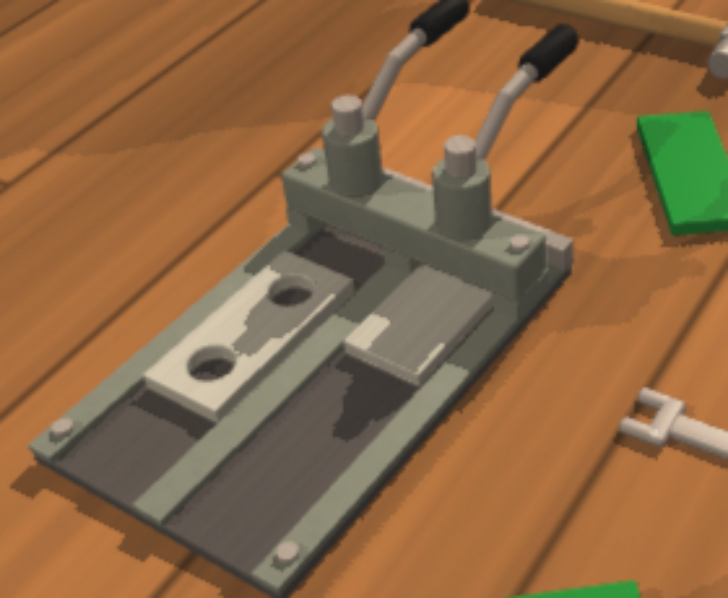

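Both pictures show the blank under the bridge and up at the stop, with the drilled bar's corners unchanged (271,300)–(584,445). One numeric check of the rear edge, then I hand in.

```bash
python3 - <<'E'
from h import *
c=read_camera("top")
q=lambda l:np.array(l)/4+[270-.4,215-.4]
u=np.array([.0523,.9986,0])
r=ray(c,q([(393,102),(391,236)]),.022)@u; print("front by rear+140:",r+.140,"stop .1607-.1615")
if (r+.140).mean()>.157: print(hand_in())
s=sense();print(s["clock"],s["contact_force"])
E
```

```text
front by rear+140: [0.16161389 0.16074895] stop .1607-.1615
the job is handed in; nothing more can be done
None
the job is handed in; nothing more can be done
```

I pushed the plain bar, in the lane farther from the robot, under the bridge until it was seated against the end stop. I then backed the shut gripper off, raised it clear, and handed the job in at about 11 s of the 32 s.

- **Blank at the stop:** the push force rose from about 2 N while sliding to 9 N, and the bar stopped moving. From the top camera, its front end (rear edge plus 140 mm) lies at 160.7–161.6 mm along the lane. The stop face measures 160.7–161.5 mm, so they agree within the 2 mm calibration.
- **Drilled bar:** it sits at the same pixels before and after. The push never went near the green look-alikes or the tools; the last pictures show only part of them.
- **Slip:** while retreating I typed one line with the wrong sign (down instead of up) and a stray option. It did not run, since the clock and pose stayed the same, and I then rose with the right sign. No check failed or disagreed.

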